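# Put the swing arm back on the hobby work stand: arm, sleeve, quarter-turn lock

### The job

Assemble the work stand: draw the swing arm straight out of its roofed holder by its eye, lay it on the table and let go, then take it again by its bar and lower the eye over the T-headed spindle until it lies fully down in the saddle, bar out through the gap. Then stand the sleeve on the eye, and last put the slotted lock bar over the T-head and turn it a quarter turn on top of the sleeve so that it lies across the T-head and locks the stack. Leave the jar and the two bottles as they stand.

Things in the scene. Friction and masses are not known exactly. Their poses are not given: they have to be found in the camera images.
- saddle (a point): Fixed grey stand: point on its spindle axis on the saddle floor, 14 mm above the table; z up, x out through the gap for the bar. The saddle is a pocket, walls 32 mm high: 60 mm wide (y), from x = -30 to +26 mm, then a throat 30 mm wide to x = +60 mm, where the stand ends. Spindle neck 12 mm diameter.
- t_head (a point): Centre of the spindle's fixed T-head, a cross bar 32 mm long (along the saddle's x), 10 mm wide, 9 mm high; underside 102 mm, top 111 mm above the saddle floor.
- swing_eye (a point): Loose grey swing arm, 24 mm thick, about 120 g, lying flat. Point: centre of its round eye (outside 54 mm, through bore 40 mm), half-way up; x runs from the eye along the bar, z up. The bar is 24 mm wide and ends 150 mm from the eye centre in a steel block of the same section. It starts with the bar under the holder's roof, the eye outside.
- swing_bar (a point): Point of the swing arm's bar 110 mm from the eye centre along x, half-way up (bar 24 mm wide and thick). With the eye in the saddle, walls 8 mm higher than the arm shut in the eye and the first 60 mm of the arm, so it can be held only by the bar outside.
- holder: Fixed plywood sheath on the table, open at its -x end only. Origin on the table about where the stored arm's eye is; x points in. Walls and roof run from x = 50 to 162 mm; inside 40 mm wide, 32 mm high; outside 56 mm wide, 38 mm high. The arm is clear of the roof once drawn some 110 mm along -x.
- sleeve_mid (a point): Loose aluminium tube standing upright: outside 54 mm, bore 40 mm, 50 mm high, about 100 g. Point: its centre, half-way up; z along its axis. Seated on the eye, its lower 8 mm are inside the saddle walls and the T-head stands 37 mm above its top, so hold it near the top.
- lock_mid (a point): Loose black lock bar, 110 mm long (x), 42 mm wide (y), 24 mm high, about 100 g, lying flat; a slot 38 mm long (x), 15 mm wide goes through its middle from top to bottom. Point: its centre, half-way up. The slot passes the T-head only when its x axis is along it; on the sleeve it has 4 mm of play under the T-head and turns either way.
- swing: The swing arm as a whole, origin under the eye centre, at the underside.
- sleeve: The sleeve as a whole, origin at the centre of its underside.
- lockbar: The lock bar as a whole, origin at the centre of its underside.
- jar: Bystander: square glass jar with a green cap, 46x46x78 mm, origin under its centre.
- glue: Bystander: slim small bottle with a tall white cap, 30 mm diameter, 127 mm high, origin under its centre.
- oval: Bystander: white oval bottle with a red nozzle, 35x58x157 mm, origin under its centre.
There are look-alikes about, which are no part of the job. Of the things that look like the sleeve, the smallest one is meant.

How it is judged (in metres and radians):
On the way, in this order (a step that is already met when the one before it is completed fails the run):
1. the swing arm lies on the table, let go, its bar clear of the holder (x of swing_bar in the frame of holder below 0.025 m and height (world z) of each of swing_eye, swing_bar below 0.016 m and contact force between the fingers and swing below 0.1 N and linear speed of swing below 0.02 m/s), for 0.1 s.
2. the eye lies fully down in the saddle round the spindle (horizontal distance between swing_eye and saddle below 0.007 m and z of swing_eye in the frame of saddle between 0.009 and 0.0155 m and angle between the x axis of swing_eye and the x axis of saddle, either way round below 0.25 rad and angle between swing_eye's own z axis and vertical below 0.08 rad), for 0.2 s.
3. the sleeve stands round the spindle on the eye (all of step 2 and horizontal distance between sleeve_mid and saddle below 0.008 m and z of sleeve_mid in the frame of saddle between 0.045 and 0.053 m and angle between sleeve_mid's own z axis and vertical below 0.1 rad), for 0.2 s.
4. the lock bar lies on the sleeve under the T-head, turned across it (all of step 3 and horizontal distance between lock_mid and saddle below 0.015 m and z of lock_mid in the frame of saddle between 0.081 and 0.091 m and angle between lock_mid's own z axis and vertical below 0.1 rad and angle between the x axis of lock_mid and the x axis of saddle, either way round above 1 rad), for 0.2 s.
At the end, for the whole second after the job is handed in: Eye flat on the saddle floor (7 mm off the axis, 3 mm high at most), bar out through the throat (0.25 rad); sleeve upright on the eye (8 mm, 4 mm); lock bar flat on the sleeve under the T-head (15 mm, 5 mm), turned 1.0 rad or more from it; all at rest (all of step 4 and linear speed of each of swing, sleeve, lockbar below 0.02 m/s); the robot touches nothing.
It fails at once if a bystander is moved by more than 25 mm or tipped (distance of any of jar, glue, oval from where it was at the start of the episode above 0.025 m or angle between any of jar, glue, oval's own z axis and vertical above 0.3 rad).
It also fails if it takes over 72 s, if anything falls off the work surface, if the arm or the gripper's body presses on something with over 40 N, if the wrist force passes 120 N, or if a joint passes its speed limit or range.

### The arm

A 6-joint arm with a two-finger parallel gripper is mounted at the origin on a cart in front of the work surface, level with it; the furniture and walls round the work are solid. World frame = base frame: x ahead of the robot, y to its left, z up, the work surface at z = 0. Lengths are in m, angles in degrees, forces in N, time in s.
With the tool pointing down it reaches from about 0.3 to 0.75 m from the base axis. Payload 8.5 kg.
Tool frame: the origin (TCP) lies midway between the tips of the shut fingers; the grasp point (between the pads) lies 19 mm behind it (env.hold_point_z is the distance from the TCP to the grasp point, in m); z points along the fingers, y is the line along which they close (so a half turn about z gives the same grasp; the last joint's range is limited). The gripper opens to 85 mm and grips with 20 to 120 N. Pads are 22 mm wide; open, the fingers measure 114 mm over their backs; the gripper's body (76 mm by 85 mm) begins 54 mm behind the grasp point. The pads swing forward as they close: fully open they stand 13 mm farther back than shut.
Start: joints at [61.805, 21.807, 74.336, -0, 83.858, -12.336], TCP at [0.15, 0.529, 0.231] pointing down, gripper open.
Joint ranges: [-178.18, 178.18], [-50.72, 133.34], [12.68, 142.11], [-81.47, 261.47], [9.98, 163.14], [-165.26, 165.26]. Speed limits (degrees/s): [136.94, 136.94, 180, 180, 180, 180].

### API

Orientations are given as a 3x3 rotation matrix whose columns are the frame's x, y, z axes.
In Python, from rig import observe, get_image, camera_info, env gives the robot as it stands.
- The arm moves only by the tool drive_tool, never from a script. Its arguments are lists of equal length, an entry for each row: "offset": the shift along the tool's x, y, z in units of 40 mm (1.0 is 40 mm), a list of three; "turn": the turn, a rotation vector about the tool's x, y, z in units of 6 degrees (1.0 is 6 degrees), a list of three; "hand": the opening, from 0 (shut) to 1 (fully open). A call has exactly 10 rows; each row shifts and turns the commanded pose from where the row before left it, along the tool's axes as they then stand; what a row does not reach is not made up. A row lasts 1/8 s, in which the tool goes at most 62.5 mm and 10.7 degrees, less where a joint would pass 70% of its speed; a pose out of reach is approached as far as the arm can. A call is refused whole if a number of a shift passes 1 or a number of a turn 1, either way. A call with a gripper value outside its range is refused whole. The fingers move at their own pace and stop on an object; "newtons" is the grip in N (left out, the last holds). Time passes only in rows, so rows that do not move let the fingers close, or fill a call up. It gives the time, the measured TCP pose, the force, the opening and the grip force at its end, in the units of the state.
- observe(): the state, without advancing time (a new reading comes with each control period).
- get_image(name): name is "scene" or "top" or "wrist"; returns the picture (384x512x3 uint8, blue, green, red); there is no depth.
- camera_info(name): a dict with "fx", "fy", "cx", "cy" (pixels), "world_to_cam" (4x4, takes a point from world to camera coordinates). Camera axes: x right, y down, z forward; pixel columns grow to the right and rows downward; lengths in m; the calibration is good to about 2 mm. A picture is of the moment at which its call begins: read the wrist's pose just before it. camera_info takes no time and is no camera call; for the wrist camera it gives the pose at the moment of the call.
- env.close_job(): hands the job in; it is judged then, once.
The state is a dict: "time_s": time; "q": joint angles; "qvel": joint speeds; "joint_efforts": joint torques, N m; "position": TCP position; "tool_rot": TCP orientation; "ft_force": force on the tool from outside, world axes, zero at the start; "wrist_torque": the same for the moment, N m; "grip_width": finger opening in m; "gripper_force": force on a finger pad.
Only numpy, scipy, OpenCV 4.12 (cv2) and the standard library are available. Lean on these libraries where they do the work, as an engineer would, in place of code of your own. Each camera call takes 0.05 s, during which the arm holds its last target. There are 200 camera calls.

## Working session

There is one attempt and no reset: what is moved stays moved. The work goes in short steps, Python scripts to look and compute and a tool call to move; the robot and the scene stay as the last step left them, time stands still between calls to the robot, and variables do not carry over. Pictures are saved under pics/ and viewed, at most 10 in all, crops included, and the job is handed in when it is done.

Besides the shell and the picture viewer there is one more tool, called by a JSON object that holds its "op" and its "data". drive_tool: Moves the arm, as the interface text tells. Its arguments: {"type":"object","properties":{"offset":{"type":"array"},"turn":{"type":"array"},"hand":{"type":"array"},"newtons":{"type":"number"}},"required":["offset","turn","hand"]}

```bash
mkdir -p pics; ls
python3 - <<'E'
from rig import observe, get_image, camera_info, env
import cv2,numpy as np
s=observe();print(s['time_s'],s['position'],s['tool_rot'],s['grip_width'],env.hold_point_z)
for n in ('scene','top'):
    im=get_image(n);cv2.imwrite(f'pics/{n}0.png',im)
    c=camera_info(n);M=np.array(c['world_to_cam']);print(n,c['fx'],c['cx'],c['cy'],-M[:3,:3].T@M[:3,3],M[2,:3])
E
```

```text
pics
0.0 [0.15013768 0.5288066  0.23070453] [[-9.61957143e-01  2.73199554e-01 -6.77737678e-04]
 [ 2.73200230e-01  9.61956325e-01 -1.28972384e-03]
 [ 2.99602070e-04 -1.42581715e-03 -9.99998939e-01]] 0.08551392428586622 0.0187
scene 495.2112521903813 250.4299796565968 189.69545477547732 [-0.60485971 -0.53104187  1.2141829 ] [ 0.6803741   0.32462191 -0.65704772]
top 489.73460209805256 254.01536223051085 194.18989665510162 [-0.56084417 -0.32906594  1.60847291] [ 0.58576538  0.19231344 -0.78733377]
```

View pics/scene0.png

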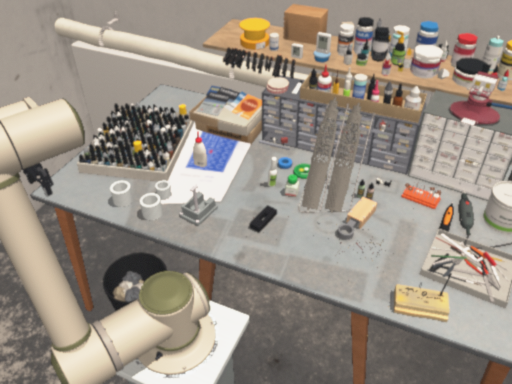

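View pics/top0.png

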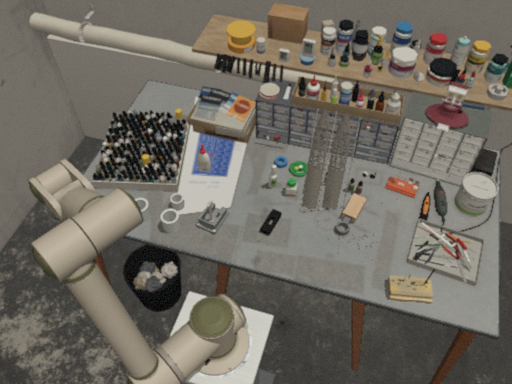

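The scene view shows three tubes at (121,193), (151,206) and (163,188), of which the last is the smallest. The stand is at (200,206), the lock bar at (263,218), the eye at (345,231) and the holder at (362,210). The top view agrees: smallest tube (177,201), stand (212,216), lock bar (271,222), eye (342,228).

```bash
cat > h.py <<'E'
from rig import observe, get_image, camera_info, env
import cv2,numpy as np
np.set_printoptions(precision=4,suppress=True)
def ray(n,uv,z,c=None):
    c=c or camera_info(n);M=np.array(c['world_to_cam']);R=M[:3,:3];o=-R.T@M[:3,3]
    uv=np.atleast_2d(np.array(uv,float))
    d=np.c_[(uv[:,0]-c['cx'])/c['fx'],(uv[:,1]-c['cy'])/c['fy'],np.ones(len(uv))]@R
    return o+d*((z-o[2])/d[:,2])[:,None]
def proj(n,P,c=None):
    c=c or camera_info(n);M=np.array(c['world_to_cam'])
    p=np.atleast_2d(P)@M[:3,:3].T+M[:3,3]
    return np.c_[p[:,0]/p[:,2]*c['fx']+c['cx'],p[:,1]/p[:,2]*c['fy']+c['cy']]
E
python3 - <<'E'
from h import *
for nm,uv,z in [('sleeve',(163,184),.05),('big1',(121,187),.06),('big2',(151,200),.06),('stand',(199,209),.03),('lock',(263,218),.024),('eye',(345,231),.024),('holder',(362,210),.038),('glue',(273,183),0),('jar',(292,192),0),('oval',(200,163),0)]:
    print(nm,ray('scene',uv,z)[0][:2])
a=cv2.imread('pics/scene0.png')
A=cv2.resize(a[165:245,100:240],None,fx=5.5,fy=5.5,interpolation=3)[:300]
A=cv2.resize(a[170:230,105:235],(780,360),interpolation=3)
B=cv2.resize(a[190:250,245:385],(560,240),interpolation=3)
o=np.zeros((600,780,3),np.uint8);o[:360]=A;o[360:,:560]=B
cv2.imwrite('pics/crop.png',o)
E
```

```text
sleeve [0.502  0.3493]
big1 [0.4177 0.4719]
big2 [0.4023 0.3339]
stand [0.4563 0.1759]
lock [ 0.5105 -0.0442]
eye [ 0.5634 -0.3184]
holder [ 0.6698 -0.3455]
glue [0.7216 0.0066]
jar [ 0.7022 -0.0778]
oval [0.7193 0.3209]
```

View pics/crop.png

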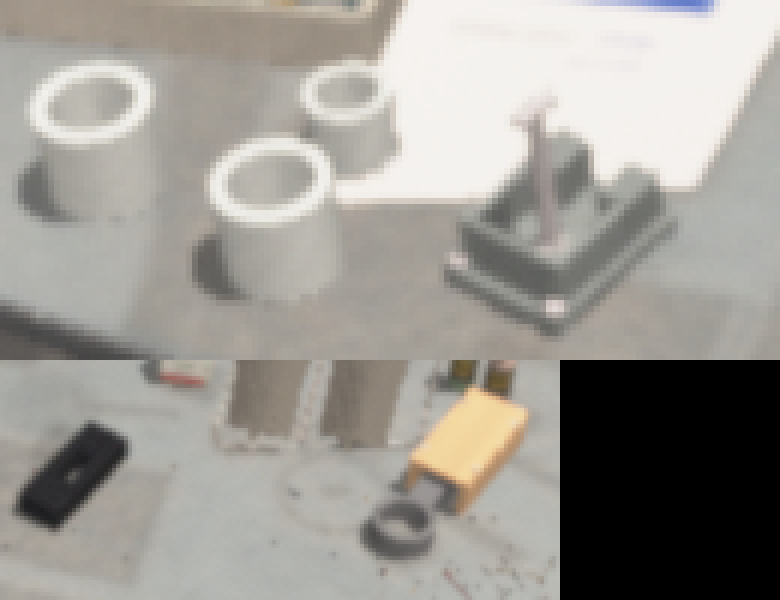

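The crop shows the stand's gap opening up and to the right. Its spindle base is at about (196,210) and the T-head at about (195,188), in scene pixels. The lock bar runs from lower left to upper right, and the eye lies below and to the left of the holder mouth. Next I'll move over the stand for a closer look.

{"op": "drive_tool", "data": {"offset": [[-0.98,-0.6,-0.2],[-0.98,-0.6,-0.2],[-0.98,-0.6,-0.2],[-0.98,-0.6,-0.2],[-0.98,-0.6,-0.2],[-0.98,-0.6,-0.2],[-0.98,-0.6,-0.2],[-0.98,-0.6,-0.2],[-0.98,-0.6,-0.2],[0,0,0]], "turn": [[0,0,0],[0,0,0],[0,0,0],[0,0,0],[0,0,0],[0,0,0],[0,0,0],[0,0,0],[0,0,0],[0,0,0]], "hand": [1,1,1,1,1,1,1,1,1,1]}}

```text
time_s: 1.35
position: [0.4323, 0.223, 0.3031]
tool_rot: [[-0.961, 0.277, -0.0], [0.277, 0.961, -0.0], [-0.0, -0.0, -1.0]]
ft_force: [0.6, 0.8, -0.1]
grip_width: 0.0852
gripper_force: 0.0
```

Run:
```python
from h import *
c=camera_info('wrist');im=get_image('wrist');cv2.imwrite('pics/w1.png',im)
import pickle;pickle.dump(c,open('w1.pkl','wb'))
M=np.array(c['world_to_cam']);print(c['fx'],-M[:3,:3].T@M[:3,3],M[:3,:3])
s=observe();print(s['time_s'],s['position'])
```

```text
336.91068968561456 [0.3632 0.2426 0.444 ] [[ 0.2769  0.9609  0.0004]
 [ 0.9211 -0.2655  0.2847]
 [ 0.2736 -0.0785 -0.9586]]
1.4 [0.4311 0.2241 0.3029]
```

View pics/w1.png

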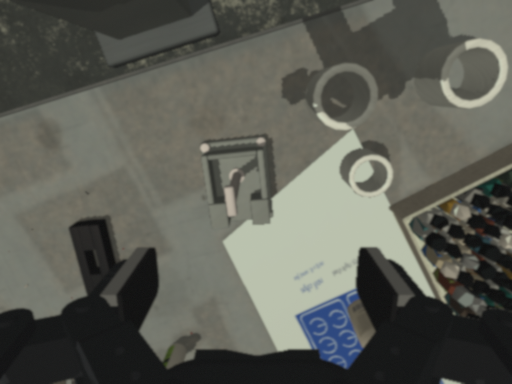

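The wrist view shows the stand at about (237,180), with the T-head around (230,200) and the throat downward. The sleeve's ring is at (370,174) and the lock bar at (95,255), partly hidden by a finger. I'll zoom in and extract edges.

Run:
```python
from h import *
a=cv2.imread('pics/w1.png')
A=cv2.resize(a[125:235,190:290],None,fx=5,fy=5,interpolation=2)
B=cv2.resize(a[140:205,335:400],None,fx=4.4,fy=4.4,interpolation=2)
C=cv2.resize(a[205:270,60:125],None,fx=4.1,fy=4.1,interpolation=2)
o=np.zeros((560,790,3),np.uint8);o[:550,:500]=A;o[:286,504:790]=B;o[288:288+C.shape[0],504:504+C.shape[1]]=C
cv2.imwrite('pics/c2.png',o)
```

```text
(no output)
```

View pics/c2.png

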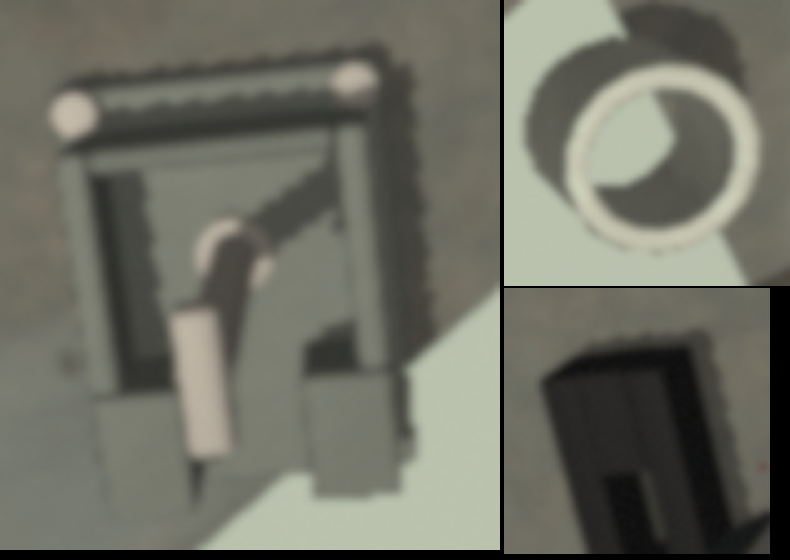

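The crop shows the T-head's top as a clean rectangle with corners at crop (172,312), (213,307), (231,452) and (192,460). The throat's inner edges are also clear, and the sleeve ring is complete. Next I'll cast these points.

Run:
```python
from h import *
import pickle;c=pickle.load(open('w1.pkl','rb'))
f=lambda p,s,o:(np.array(p,float)+.5)/s-.5+np.array(o)
T=ray('wrist',f([(172,312),(213,307),(231,452),(192,460)],5,(190,125)),.125,c);print('T',T,T.mean(0))
d=(T[2]+T[3]-T[0]-T[1]);print('T yaw',np.degrees(np.arctan2(d[1],d[0])),'len',np.linalg.norm(d)/2)
W=ray('wrist',f([(95,392),(180,395),(305,375),(390,370),(110,517),(192,505),(315,497),(402,490),(62,155),(362,122)],5,(190,125)),.046,c);print('W',W)
print('collar',ray('wrist',f([(235,255)],5,(190,125)),.014,c))
b=lambda p:f(np.array(p)-[504,0],4.4,(335,140))
S=ray('wrist',b([(663,156),(566,156),(760,156),(663,62),(663,250)]),.05,c);print('S',S)
L=ray('wrist',f(np.array([(543,382),(660,365),(604,475),(645,470),(690,348)])-[504,288],4.1,(60,205)),.024,c);print('L',L)
```

```text
T [[0.442  0.1863 0.125 ]
 [0.4432 0.1944 0.125 ]
 [0.4733 0.1888 0.125 ]
 [0.4728 0.1807 0.125 ]] [0.4578 0.1875 0.125 ]
T yaw -10.342557972552731 len 0.030928253987786893
W [[0.4759 0.1476 0.046 ]
 [0.4825 0.1677 0.046 ]
 [0.4861 0.1992 0.046 ]
 [0.4907 0.2198 0.046 ]
 [0.5089 0.1407 0.046 ]
 [0.5115 0.1617 0.046 ]
 [0.5181 0.1924 0.046 ]
 [0.5224 0.2141 0.046 ]
 [0.417  0.1589 0.046 ]
 [0.4292 0.23   0.046 ]]
collar [[0.4591 0.1873 0.014 ]]
S [[0.4952 0.3473 0.05  ]
 [0.4878 0.3218 0.05  ]
 [0.5025 0.3728 0.05  ]
 [0.4695 0.3521 0.05  ]
 [0.5218 0.3424 0.05  ]]
L [[ 0.4633 -0.0488  0.024 ]
 [ 0.4684 -0.0095  0.024 ]
 [ 0.4997 -0.0435  0.024 ]
 [ 0.5018 -0.0296  0.024 ]
 [ 0.4656  0.0023  0.024 ]]
```

{"op": "drive_tool", "data": {"offset": [[-0.5,-0.97,0],[-0.5,-0.97,0],[-0.5,-0.97,0],[-0.5,-0.97,0],[-0.5,-0.97,0],[-0.5,-0.97,0.2],[-0.5,-0.97,0.2],[-0.5,-0.97,0.2],[-0.5,-0.97,0.2],[-0.5,-0.97,0.2]], "turn": [[0,0,0],[0,0,0],[0,0,0],[0,0,0],[0,0,0],[0,0,0],[0,0,0],[0,0,0],[0,0,0],[0,0,0]], "hand": [1,1,1,1,1,1,1,1,1,1]}}

```text
time_s: 2.65
position: [0.5172, -0.203, 0.2628]
tool_rot: [[-0.962, 0.272, -0.0], [0.272, 0.962, 0.001], [0.001, 0.001, -1.0]]
ft_force: [0.5, -0.2, 0.3]
grip_width: 0.0852
gripper_force: 0.0
```

{"op": "drive_tool", "data": {"offset": [[-0.5,-0.9,0.4],[-0.2,-0.9,0.4],[0,0,0.4],[0,0,0],[0,0,0],[0,0,0],[0,0,0],[0,0,0],[0,0,0],[0,0,0]], "turn": [[0,0,0],[0,0,0],[0,0,0],[0,0,0],[0,0,0],[0,0,0],[0,0,0],[0,0,0],[0,0,0],[0,0,0]], "hand": [1,1,1,1,1,1,1,1,1,1]}}

```text
time_s: 3.9
position: [0.5242, -0.28, 0.2153]
tool_rot: [[-0.962, 0.273, -0.0], [0.273, 0.962, 0.0], [0.0, 0.0, -1.0]]
ft_force: [-0.8, 0.2, -1.0]
grip_width: 0.0852
gripper_force: 0.0
```

Run:
```python
from h import *
c=camera_info('wrist');im=get_image('wrist');cv2.imwrite('pics/w2.png',im)
import pickle;pickle.dump(c,open('w2.pkl','wb'))
s=observe();print(s['time_s'],s['position'])
cv2.imwrite('pics/w2b.png',cv2.resize(im,(800,600),interpolation=2))
```

```text
3.95 [ 0.5243 -0.28    0.2153]
```

View pics/w2b.png

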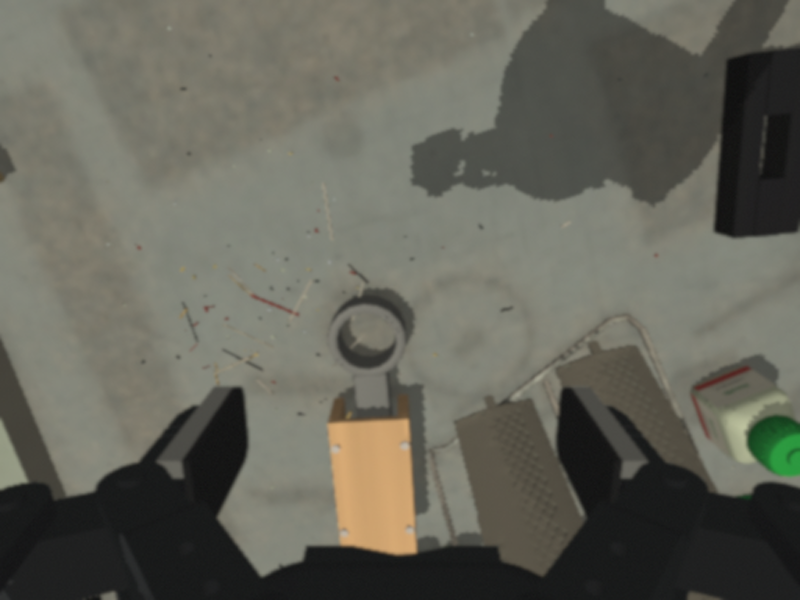

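The eye's centre is at about (368,337) in the enlarged view. The holder roof edges run (328,420)–(341,553) on the left and (410,418)–(417,553) on the right. The lock bar is at the upper right, with its left edge from (728,58) to (715,233).

```bash
cat >> h.py <<'E'
def togo(P,yaw=None):
    """move for tool TCP to world P; yaw = direction (deg) of tool -x"""
    s=observe();R=s['tool_rot'];d=np.array(R).T@(np.array(P)-s['position'])
    y=np.degrees(np.arctan2(-R[1][0],-R[0][0]))
    print('t',s['time_s'],'pos',s['position'],'shift units',d/.04,'yaw',y,'turn z units',None if yaw is None else -((yaw-y+90)%180-90)/6)
E
python3 - <<'E'
from h import *
import pickle;c=pickle.load(open('w2.pkl','rb'))
k=lambda p:(np.array(p,float)+.5)/1.5625-.5
E=ray('wrist',k([(368,337),(330,337),(406,337),(368,298),(368,378)]),.024,c);print('E',E)
H=ray('wrist',k([(328,420),(341,553),(410,418),(417,553)]),.038,c);print('H',H)
m=H[1]+H[3]-H[0]-H[2];yaw=np.degrees(np.arctan2(m[1],m[0]));print('yaw',yaw)
a=(H[0]+H[2])/2-E[0];print('yaw eye->roof',np.degrees(np.arctan2(a[1],a[0])),np.linalg.norm(a[:2]))
L=ray('wrist',k([(728,58),(715,233)]),.024,c);print('L',L)
togo([E[0][0],E[0][1],.003],yaw)
E
```

```text
E [[ 0.5703 -0.3168  0.024 ]
 [ 0.5633 -0.3414  0.024 ]
 [ 0.5773 -0.2922  0.024 ]
 [ 0.5441 -0.3088  0.024 ]
 [ 0.5992 -0.3255  0.024 ]]
H [[ 0.6155 -0.3579  0.038 ]
 [ 0.7224 -0.3829  0.038 ]
 [ 0.6292 -0.3041  0.038 ]
 [ 0.7378 -0.329   0.038 ]]
yaw -13.044361853900769
yaw eye->roof -15.292957928153376 0.053882320612929746
L [[ 0.4622 -0.0657  0.024 ]
 [ 0.5632 -0.0842  0.024 ]]
t 3.95 pos [ 0.5243 -0.28    0.2153] shift units [-1.3596 -0.5693  5.3079] yaw -15.861618173550214 turn z units -0.4695427199415742
```

{"op": "drive_tool", "data": {"offset": [[-0.68,-0.28,0.9],[-0.68,-0.28,0.9],[0,0,0.9],[0,0,0.9],[0,0,0.9],[0,0,0.8],[0,0,0],[0,0,0],[0,0,0],[0,0,0]], "turn": [[0,0,0],[0,0,-0.4],[0,0,0],[0,0,0],[0,0,0],[0,0,0],[0,0,0],[0,0,0],[0,0,0],[0,0,0]], "hand": [1,1,1,1,1,1,1,0.4,0.4,0.4], "newtons": 30}}

```text
time_s: 5.2
position: [0.5712, -0.3169, 0.0055]
tool_rot: [[-0.973, 0.233, 0.003], [0.233, 0.973, -0.002], [-0.003, -0.001, -1.0]]
ft_force: [-0.9, 1.0, 5.1]
grip_width: 0.0538
gripper_force: 31.1
```

{"op": "drive_tool", "data": {"offset": [[0.3,0,0],[0.5,0,0],[0.6,0,0],[0.6,0,0],[0.6,0,0],[0.5,0,0],[0.3,0,0],[0,0,0],[0,0,0],[0,0,0]], "turn": [[0,0,0],[0,0,0],[0,0,0],[0,0,0],[0,0,0],[0,0,0],[0,0,0],[0,0,0],[0,0,0],[0,0,0]], "hand": [0.4,0.4,0.4,0.4,0.4,0.4,0.4,0.4,1,1]}}

```text
time_s: 6.45
position: [0.4385, -0.2849, 0.0039]
tool_rot: [[-0.973, 0.233, 0.001], [0.233, 0.973, -0.001], [-0.001, -0.001, -1.0]]
ft_force: [0.5, 0.3, 0.5]
grip_width: 0.085
gripper_force: 0.0
```

{"op": "drive_tool", "data": {"offset": [[0,0,0],[0,0,0],[0,0,-0.7],[0,0,-0.9],[0,0,-0.9],[0,0,-0.9],[0,0,-0.6],[0,0,0],[0,0,0],[0,0,0]], "turn": [[0,0,0],[0,0,0],[0,0,0],[0,0,0],[0,0,0],[0,0,0],[0,0,0],[0,0,0],[0,0,0],[0,0,0]], "hand": [1,1,1,1,1,1,1,1,1,1]}}

```text
time_s: 7.7
position: [0.4379, -0.2844, 0.1621]
tool_rot: [[-0.973, 0.233, -0.002], [0.233, 0.973, 0.002], [0.002, 0.001, -1.0]]
ft_force: [-0.4, 0.0, -1.1]
grip_width: 0.0856
gripper_force: 0.0
```

Run:
```python
from h import *
c=camera_info('wrist');im=get_image('wrist');cv2.imwrite('pics/w3.png',im)
import pickle;pickle.dump(c,open('w3.pkl','wb'))
s=observe();print(s['time_s'],s['position'])
cv2.imwrite('pics/w3b.png',cv2.resize(im,(800,600),interpolation=2))
```

```text
7.75 [ 0.4379 -0.2845  0.1623]
```

View pics/w3b.png

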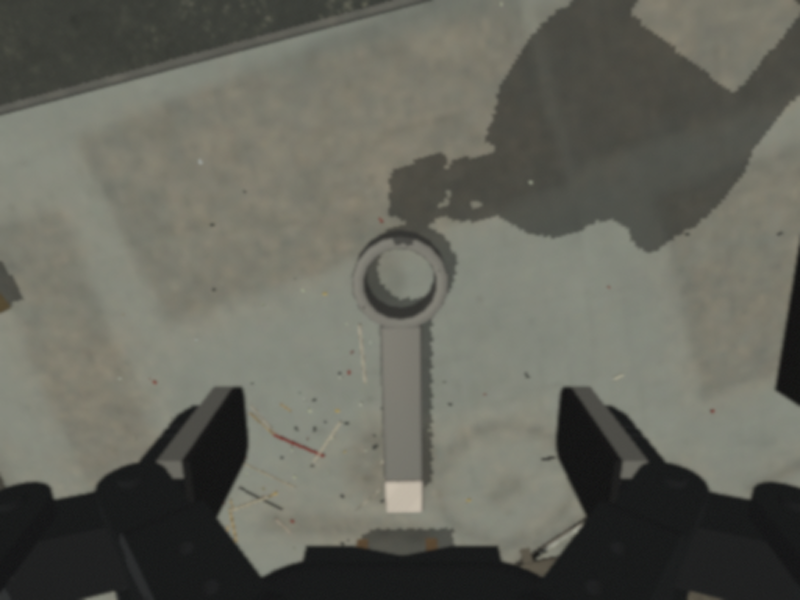

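The swing arm lies free on the table, with its eye at (400,283) and the bar running straight down to its pale end block at (404,512), clear of the holder.

Run:
```python
from h import *
import pickle;c=pickle.load(open('w3.pkl','rb'))
k=lambda p:(np.array(p,float)+.5)/1.5625-.5
E=ray('wrist',k([(400,281),(401,330),(404,512),(352,281),(448,281),(400,236),(400,327)]),.024,c);print('E',E)
d=E[2]-E[1];yaw=np.degrees(np.arctan2(d[1],d[0]));u=np.array([np.cos(np.radians(yaw)),np.sin(np.radians(yaw)),0])
print('yaw',yaw,'tip dist',np.linalg.norm(E[2]-E[0]))
tip=E[2];g=tip-40*1e-3*u;print(g);togo([g[0],g[1],.003],yaw)
```

```text
E [[ 0.4388 -0.2856  0.024 ]
 [ 0.4667 -0.2917  0.024 ]
 [ 0.5852 -0.3182  0.024 ]
 [ 0.4327 -0.3111  0.024 ]
 [ 0.445  -0.26    0.024 ]
 [ 0.4147 -0.2798  0.024 ]
 [ 0.4648 -0.2918  0.024 ]]
yaw -12.586948755027478 tip dist 0.14990076232955793
[ 0.5461 -0.3094  0.024 ]
t 7.75 pos [ 0.4379 -0.2845  0.1623] shift units [-2.7825  0.0179  3.9778] yaw -13.460444603375489 turn z units -0.1455826413913357
```

{"op": "drive_tool", "data": {"offset": [[-0.9,0,0.3],[-0.9,0,0.6],[-0.9,0,0.9],[-0.08,0.02,0.9],[0,0,0.8],[0,0,0.45],[0,0,0],[0,0,0],[0,0,0],[0,0,0]], "turn": [[0,0,0],[0,0,-0.15],[0,0,0],[0,0,0],[0,0,0],[0,0,0],[0,0,0],[0,0,0],[0,0,0],[0,0,0]], "hand": [1,1,1,1,1,0.7,0,0,0,0], "newtons": 60}}

```text
time_s: 9.0
position: [0.5473, -0.3098, 0.007]
tool_rot: [[-0.976, 0.217, 0.002], [0.217, 0.976, -0.002], [-0.003, -0.001, -1.0]]
ft_force: [-0.9, 0.7, 7.4]
grip_width: 0.0224
gripper_force: 60.0
```

Run:
```python
from h import *
y=np.radians(-10.7);S=np.array([.458,.187]);P=S+.11*np.array([np.cos(y),np.sin(y)])
togo([P[0],P[1],.16],-10.7)
```

```text
t 9.0 pos [ 0.5473 -0.3098  0.007 ] shift units [ 2.1211 11.7203 -3.848 ] yaw -12.561279214897864 turn z units -0.3102132024829771
```

{"op": "drive_tool", "data": {"offset": [[0,0,-0.5],[0,0.3,-0.9],[0.1,0.6,-0.9],[0.2,0.9,-0.9],[0.2,0.9,-0.6],[0.2,0.9,0],[0.2,0.9,0],[0.2,0.9,0],[0.2,0.9,0],[0.2,0.9,0]], "turn": [[0,0,0],[0,0,0],[0,0,0],[0,0,0],[0,0,0],[0,0,0],[0,0,0],[0,0,0],[0,0,0],[0,0,0]], "hand": [0,0,0,0,0,0,0,0,0,0]}}

```text
time_s: 10.25
position: [0.5505, -0.0138, 0.1577]
tool_rot: [[-0.976, 0.217, 0.001], [0.217, 0.976, -0.0], [-0.001, 0.0, -1.0]]
ft_force: [-0.2, 0.9, -0.7]
grip_width: 0.0225
gripper_force: 59.0
```

{"op": "drive_tool", "data": {"offset": [[0.2,0.9,0],[0.2,0.9,0],[0.2,0.9,0],[0,0.9,0],[0,0.6,0],[0,0.3,0],[0,0,0],[0,0,0],[0,0,0],[0,0,0]], "turn": [[0,0,0],[0,0,0],[0,0,0],[0,0,0],[0,0,0],[0,0,0],[0,0,-0.3],[0,0,0],[0,0,0],[0,0,0]], "hand": [0,0,0,0,0,0,0,0,0,0]}}

```text
time_s: 11.5
position: [0.5664, 0.1654, 0.1574]
tool_rot: [[-0.982, 0.187, 0.0], [0.187, 0.982, -0.0], [-0.0, -0.0, -1.0]]
ft_force: [-1.0, 0.8, -0.2]
grip_width: 0.0225
gripper_force: 59.0
```

Run:
```python
from h import *
c=camera_info('wrist');im=get_image('wrist');cv2.imwrite('pics/w4.png',im)
import pickle;pickle.dump(c,open('w4.pkl','wb'))
cv2.imwrite('pics/w4b.png',cv2.resize(im,(800,600),interpolation=2))
y=np.radians(-10.7);S=np.array([.458,.187]);P=S+.11*np.array([np.cos(y),np.sin(y)])
togo([P[0],P[1],.16],-10.7)
print(proj('wrist',[[.458,.187,.125],[.458,.187,.165]],c)*1.5625)
```

```text
t 11.55 pos [0.5664 0.1655 0.1574] shift units [ 0.0138  0.0248 -0.0654] yaw -10.792051189596247 turn z units -0.01534186493270795
[[405.5914   3.7675]
 [407.07   -41.3675]]
```

View pics/w4b.png

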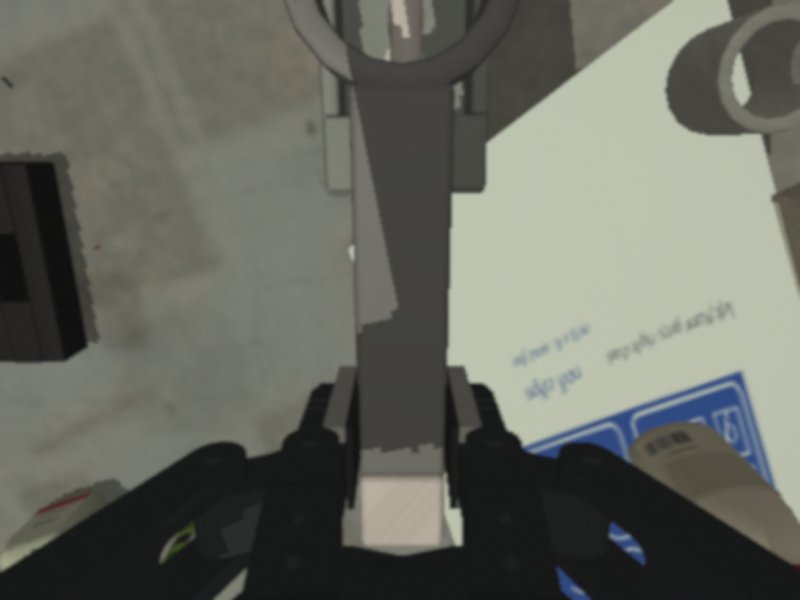

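The arm is held over the stand: the bar's edges are at (352,88) and (452,88), the T-head is inside the ring, and the lock bar is at the left, around (30,250). Now I'll check the eye's offset from the spindle.

Run:
```python
from h import *
import pickle;c=pickle.load(open('w4.pkl','rb'))
k=lambda p:(np.array(p,float)+.5)/1.5625-.5
for z in (.170,.174):
    B=ray('wrist',k([(353,95),(452,95),(359,330),(447,330),(402,475),(402,545),(402,62)]),z,c)
    a=(B[0]+B[1])/2;b=(B[2]+B[3])/2;d=b-a;u=d/np.linalg.norm(d)
    print(z,'width',np.linalg.norm(B[0]-B[1]),np.linalg.norm(B[2]-B[3]),'yaw',np.degrees(np.arctan2(d[1],d[0])),'eye from tip',B[5]-.15*u,'from bore',B[6]-.02*u)
print('head end',ray('wrist',k([(389,28),(411,36),(422,28)]),.125,c))
print('throat',ray('wrist',k([(326,190),(352,190),(452,190),(485,190)]),.046,c))
L=ray('wrist',k([(20,163),(62,358),(0,232),(22,232),(30,301),(0,301)]),.024,c);print('L',L)
```

```text
0.17 width 0.0225756523639285 0.022777335191380227 yaw -10.642740688191914 eye from tip [0.4607 0.1849 0.17  ] from bore [0.4594 0.1855 0.17  ]
0.174 width 0.021871479936268236 0.022066871938368166 yaw -10.642740688191857 eye from tip [0.4572 0.1855 0.174 ] from bore [0.46   0.1854 0.174 ]
head end [[0.4633 0.1809 0.125 ]
 [0.4667 0.1869 0.125 ]
 [0.4652 0.1905 0.125 ]]
throat [[0.5107 0.1394 0.046 ]
 [0.513  0.1515 0.046 ]
 [0.5219 0.1977 0.046 ]
 [0.5248 0.213  0.046 ]]
L [[ 0.47   -0.0126  0.024 ]
 [ 0.5748 -0.0309  0.024 ]
 [ 0.5011 -0.0366  0.024 ]
 [ 0.5033 -0.0253  0.024 ]
 [ 0.5398 -0.0357  0.024 ]
 [ 0.5367 -0.0517  0.024 ]]
```

{"op": "drive_tool", "data": {"offset": [[0,0.04,0],[0,0,0.5],[0,0,0.5],[0,0,0.5],[0,0,0.5],[0,0,0.4],[0,0,0.3],[0,0,0.3],[0,0,0.2],[0,0,0]], "turn": [[0,0,0],[0,0,0],[0,0,0],[0,0,0],[0,0,0],[0,0,0],[0,0,0],[0,0,0],[0,0,0],[0,0,0]], "hand": [0,0,0,0,0,0,0,0,0,0]}}

```text
time_s: 12.8
position: [0.5666, 0.1674, 0.0289]
tool_rot: [[-0.982, 0.187, -0.001], [0.187, 0.982, -0.0], [0.001, -0.0, -1.0]]
ft_force: [0.8, 0.6, -0.7]
grip_width: 0.023
gripper_force: 59.0
```

{"op": "drive_tool", "data": {"offset": [[0,0,0.08],[0,0,0.08],[0,0,0.04],[0,0,0],[0,0,0],[0,0,0],[0,0,0],[0,0,0],[0,0,0],[0,0,0]], "turn": [[0,0,0],[0,0,0],[0,0,0],[0,0,0],[0,0,0],[0,0,0],[0,0,0],[0,0,0],[0,0,0],[0,0,0]], "hand": [0,0,0,0,0,0,0,0,0,0]}}

```text
time_s: 14.05
position: [0.5667, 0.1674, 0.0213]
tool_rot: [[-0.982, 0.187, 0.0], [0.187, 0.982, 0.0], [-0.0, 0.0, -1.0]]
ft_force: [0.0, -0.3, -1.8]
grip_width: 0.0227
gripper_force: 59.0
```

{"op": "drive_tool", "data": {"offset": [[0,0,0.05],[0,0,0.03],[0,0,0],[0,0,0],[0,0,0],[0,0,0],[0,0,-0.4],[0,0,-0.9],[0,0,-0.9],[0,0,-0.9]], "turn": [[0,0,0],[0,0,0],[0,0,0],[0,0,0],[0,0,0],[0,0,0],[0,0,0],[0,0,0],[0,0,0],[0,0,0]], "hand": [0,0,0,0,0.6,0.8,0.8,0.8,1,1]}}

```text
time_s: 15.3
position: [0.5667, 0.1675, 0.1444]
tool_rot: [[-0.982, 0.187, 0.001], [0.187, 0.982, 0.0], [-0.001, 0.0, -1.0]]
ft_force: [-0.0, 0.4, -0.5]
grip_width: 0.0853
gripper_force: 0.0
```

Run:
```python
from h import *
togo([.4952,.3473,.03],-15)
```

```text
t 15.3 pos [0.5667 0.1675 0.1444] shift units [2.5966 4.0829 2.8583] yaw -10.756565644605104 turn z units 0.7072390592324828
```

{"op": "drive_tool", "data": {"offset": [[0,0,-0.9],[0.2,0.1,-0.9],[0.5,0.3,-0.4],[0.8,0.5,0],[0.8,0.5,0],[0.8,0.5,0],[0.4,0.3,0],[0,0,0],[0,0,0],[0,0,0]], "turn": [[0,0,0],[0,0,0],[0,0,0],[0,0,0],[0,0,0],[0,0,0],[0,0,0],[0,0,0],[0,0,0],[0,0,0]], "hand": [1,1,1,1,1,1,1,1,1,1]}}

```text
time_s: 16.55
position: [0.4463, 0.2794, 0.2299]
tool_rot: [[-0.982, 0.188, -0.0], [0.188, 0.982, -0.0], [0.0, -0.0, -1.0]]
ft_force: [-0.0, -1.0, -0.0]
grip_width: 0.0857
gripper_force: 0.0
```

Run:
```python
from h import *
c=camera_info('wrist');im=get_image('wrist');cv2.imwrite('pics/w5.png',im)
import pickle;pickle.dump(c,open('w5.pkl','wb'))
cv2.imwrite('pics/w5b.png',cv2.resize(im,(800,600),interpolation=2))
togo([.4952,.3473,.03],-15)
```

```text
t 16.6 pos [0.4462 0.2794 0.2299] shift units [-0.8852  1.8977  4.9976] yaw -10.829639143668476 turn z units 0.6950601427219212
```

View pics/w5b.png

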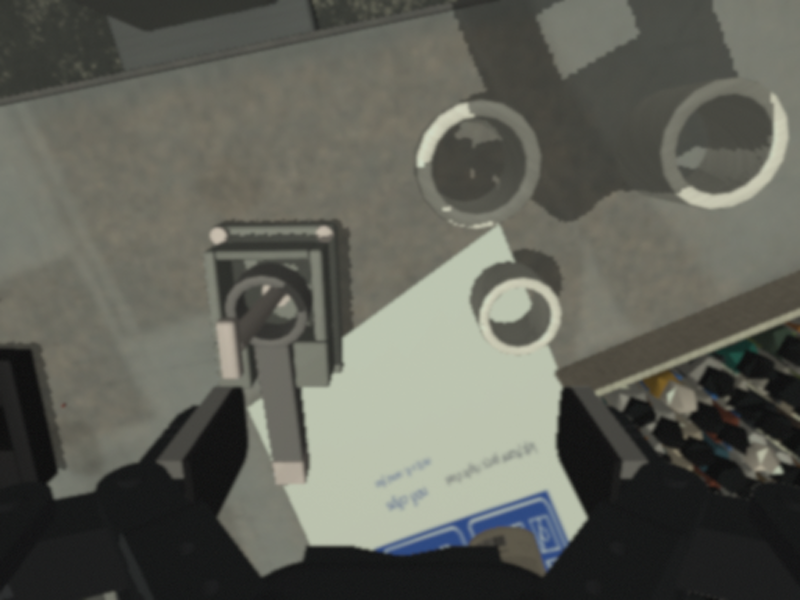

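The eye now lies in the saddle at about (266,308), with its bar out through the throat. The sleeve ring is centred at (520,316), and the box's near corner is at (560,370) with its edge running to (800,270).

Run:
```python
from h import *
import pickle;c=pickle.load(open('w5.pkl','rb'))
k=lambda p:(np.array(p,float)+.5)/1.5625-.5
S=ray('wrist',k([(520.5,316.5),(479,316),(562,316),(520,277),(520,356)]),.05,c);print('S',S)
print('eye',ray('wrist',k([(266,308),(224,308),(308,308),(289,483)]),.038,c))
print('box z0',ray('wrist',k([(560,370),(800,270)]),0,c),'z.06',ray('wrist',k([(600,390),(800,310),(660,380)]),.06,c))
p=S[0];togo([p[0],p[1],.021],-15)
```

```text
S [[0.496  0.3474 0.05  ]
 [0.4906 0.3212 0.05  ]
 [0.5006 0.3736 0.05  ]
 [0.4699 0.3503 0.05  ]
 [0.5231 0.3436 0.05  ]]
eye [[0.4628 0.1844 0.038 ]
 [0.4576 0.157  0.038 ]
 [0.4681 0.2117 0.038 ]
 [0.5969 0.1659 0.038 ]]
box z0 [[0.5633 0.3802 0.    ]
 [0.5174 0.559  0.    ]] z.06 [[0.552  0.3901 0.06  ]
 [0.5206 0.5165 0.06  ]
 [0.5521 0.4288 0.06  ]]
t 16.6 pos [0.4462 0.2794 0.2299] shift units [-0.9033  1.9029  5.2226] yaw -10.829639143668476 turn z units 0.6950601427219212
```

Run:
```python
from h import *
import pickle;c=pickle.load(open('w5.pkl','rb'))
im=cv2.imread('pics/w5.png').astype(int)
# expected features if seated
y=np.radians(-10.7);u=np.array([np.cos(y),np.sin(y),0]);v=np.array([-u[1],u[0],0]);S=np.array([.458,.187,.038])
P=lambda a,b,z=.038:S+a*u+b*v+np.array([0,0,z-.038])
names=['ctr','x-27','y-27','y+27','tip','tip-24','x-20']
print(dict(zip(names,proj('wrist',[P(0,0),P(-.027,0),P(0,-.027),P(0,.027),P(.15,0),P(.126,0),P(-.02,0)],c).round(1).tolist())))
print('tip bottom',proj('wrist',[P(.15,0,.014)],c))
s=cv2.imread('pics/w5.png',0)
a,b=proj('wrist',[P(-.04,0),P(.17,0)],c)
t=np.linspace(0,1,106);L=a+(b-a)*t[:,None]
pr=cv2.remap(s,L[:,:1].astype(np.float32),L[:,1:].astype(np.float32),1).ravel()
for i in range(0,106,15):print(int(-40+i*2),pr[i:i+15])
a,b=proj('wrist',[P(0,-.04),P(0,.04)],c);L=a+(b-a)*np.linspace(0,1,81)[:,None]
print('y -40..40',cv2.remap(s,L[:,:1].astype(np.float32),L[:,1:].astype(np.float32),1).ravel())
a,b=proj('wrist',[P(.1,-.04),P(.1,.04)],c);L=a+(b-a)*np.linspace(0,1,81)[:,None]
print('bar y -40..40',cv2.remap(s,L[:,:1].astype(np.float32),L[:,1:].astype(np.float32),1).ravel())
```

```text
{'ctr': [171.3, 192.1], 'x-27': [169.3, 166.5], 'y-27': [145.1, 192.2], 'y+27': [197.5, 192.1], 'tip': [180.9, 316.1], 'tip-24': [179.6, 298.1], 'x-20': [169.8, 173.2]}
tip bottom [[185.1703 303.4904]]
-40 [ 66  55  53  60  90 117 118  96  69  54  50  50  51  67  98]
-10 [111 112 146 163 125  85  74  71  71  69  66  63  62  64  68]
20 [ 69  64  53  50  50  51  51  60  95 109 105 104 105 105 105]
50 [105 105 105 105 105 105 105 106 105 105 105 105 105 105 105]
80 [105 105 105 104 104 104 104 104 104 104 104 104 104 104 104]
110 [104 104 104 104 104 104 104 103 107 132 165 169 167 166 166]
140 [166 166 157 141 136 126 121 120 120 119 119 120 120 121 122]
170 [120]
y -40..40 [113 120 125 126 126 123 113  97  76  59  51  58  74  93 104 107 105 100
  90  73  54  44  41  43  50  60  67  70  71  71  71  71  72  72  72  72
  73  72  72  72  71  70  69  67  65  65  70  88 120 151 171 175 170 158
 141 123 103  83  69  63  61  60  57  52  47  44  43  43  54  78 104 121
 126 125 123 115 100  78  58  49  48]
bar y -40..40 [ 18  20  20  20  19  18  18  19  20  20  20  18  19  17  18  21  30  49
  75  99 113 117 117 117 119 127 144 166 182 188 189 181 159 132 114 106
 105 104 104 104 104 104 104 104 104 104 104 104 104 103 103 103 102  96
  84  68  54  47  58  96 143 172 186 190 191 191 191 191 191 191 191 191
 191 191 191 191 191 191 191 191 191]
```

Run:
```python
from h import *
import pickle;c=pickle.load(open('w5.pkl','rb'))
k=lambda p:(np.array(p,float)+.5)/1.5625-.5
y=np.radians(-10.7);u=np.array([np.cos(y),np.sin(y)]);v=np.array([-u[1],u[0]])
loc=lambda Q:(Q[:,:2]-[.458,.187])@np.c_[u,v]
print('right block end corners (exp 60,15..37)',loc(ray('wrist',k([(298,386),(328,384)]),.046,c))*1e3)
print('screws',loc(ray('wrist',k([(219,235),(325,232)]),.02,c))*1e3)
c1=pickle.load(open('w1.pkl','rb'));print('screws w1',loc(ray('wrist',np.array([(73,116),(355,78)])/5+[190,125],.02,c1))*1e3)
print('head',loc(ray('wrist',k([(218,322),(237,322),(239,379),(222,381)]),.125,c))*1e3)
c3=pickle.load(open('w3.pkl','rb'));q=ray('wrist',k([(403,481),(404,512)]),.024,c3);print('block len',np.linalg.norm(q[1]-q[0]))
```

```text
right block end corners (exp 60,15..37) [[58.1403 17.9677]
 [56.7036 38.344 ]]
screws [[-40.5341 -34.214 ]
 [-42.4004  37.0176]]
screws w1 [[-39.7334 -35.3164]
 [-42.6179  36.6186]]
head [[-15.205   -2.3676]
 [-15.1834   7.0108]
 [ 15.575    5.226 ]
 [ 16.6713  -3.5587]]
block len 0.022634743841182043
```

{"op": "drive_tool", "data": {"offset": [[-0.3,0.6,0.3],[-0.3,0.7,0.6],[-0.3,0.6,0.9],[0,0,0.9],[0,0,0.9],[0,0,0.9],[0,0,0.67],[0,0,0],[0,0,0],[0,0,0]], "turn": [[0,0,0],[0,0,0],[0,0,0],[0,0,0.7],[0,0,0],[0,0,0],[0,0,0],[0,0,0],[0,0,0],[0,0,0]], "hand": [1,1,1,1,1,1,1,0.4,0.4,0.4], "newtons": 30}}

```text
time_s: 17.85
position: [0.4958, 0.3482, 0.0246]
tool_rot: [[-0.966, 0.258, 0.002], [0.258, 0.966, 0.001], [-0.002, 0.001, -1.0]]
ft_force: [0.3, 0.7, -0.1]
grip_width: 0.0528
gripper_force: 31.5
```

Run:
```python
from h import *
togo([.458,.187,.16],-10.7)
```

```text
t 17.85 pos [0.4958 0.3482 0.0246] shift units [-0.1328 -4.1316 -3.3895] yaw -14.965620277562017 turn z units -0.7109367129270036
```

{"op": "drive_tool", "data": {"offset": [[0,0,-0.6],[0,0,-0.9],[0,0,-0.9],[0,-0.4,-0.8],[0,-0.8,-0.4],[0,-0.9,0],[-0.13,-0.9,0],[0,-0.8,0],[0,-0.31,0],[0,0,0]], "turn": [[0,0,0],[0,0,0],[0,0,0],[0,0,0],[0,0,0],[0,0,0],[0,0,0],[0,0,0],[0,0,-0.7],[0,0,0]], "hand": [0.4,0.4,0.4,0.4,0.4,0.4,0.4,0.4,0.4,0.4]}}

```text
time_s: 19.1
position: [0.4578, 0.1873, 0.1682]
tool_rot: [[-0.982, 0.188, 0.001], [0.188, 0.982, 0.0], [-0.001, 0.0, -1.0]]
ft_force: [0.4, 0.6, -0.5]
grip_width: 0.053
gripper_force: 31.9
```

Run:
```python
from h import *
togo([.4582,.188,.0626],-10.7)
c=camera_info('wrist');import pickle;pickle.dump(c,open('w6.pkl','wb'))
im=get_image('wrist');cv2.imwrite('pics/w6.png',im)
print(proj('wrist',[[.458,.187,.125],[.458,.187,.19]],c))
```

```text
t 19.1 pos [0.4578 0.1873 0.1682] shift units [-0.0027  0.0179  2.6391] yaw -10.863222725374083 turn z units -0.027203787562347276
[[256.8968 218.852 ]
 [257.0743 278.5426]]
```

{"op": "drive_tool", "data": {"offset": [[0,0.02,0.2],[0,0,0.3],[0,0,0.35],[0,0,0.4],[0,0,0.4],[0,0,0.35],[0,0,0.25],[0,0,0.1],[0,0,0],[0,0,0]], "turn": [[0,0,0],[0,0,0],[0,0,0],[0,0,0],[0,0,0],[0,0,0],[0,0,0],[0,0,0],[0,0,0],[0,0,0]], "hand": [0.4,0.4,0.4,0.4,0.4,0.4,0.4,0.4,0.4,0.4]}}

```text
time_s: 20.4
position: [0.4582, 0.1886, 0.0737]
tool_rot: [[-0.982, 0.187, 0.001], [0.187, 0.982, 0.0], [-0.001, 0.0, -1.0]]
ft_force: [-0.2, -0.5, -0.2]
grip_width: 0.0529
gripper_force: 31.9
```

{"op": "drive_tool", "data": {"offset": [[0,0,0.06],[0,0,0.06],[0,0,0.06],[0,0,0.06],[0,0,0.05],[0,0,0],[0,0,0],[0,0,0],[0,0,0],[0,0,0]], "turn": [[0,0,0],[0,0,0],[0,0,0],[0,0,0],[0,0,0],[0,0,0],[0,0,0],[0,0,0],[0,0,0],[0,0,0]], "hand": [0.4,0.4,0.4,0.4,0.4,0.4,0.4,0.4,0.4,0.4]}}

```text
time_s: 21.65
position: [0.4579, 0.1886, 0.0625]
tool_rot: [[-0.982, 0.187, 0.001], [0.187, 0.982, -0.0], [-0.001, 0.0, -1.0]]
ft_force: [-4.1, -0.7, 9.6]
grip_width: 0.0523
gripper_force: 32.7
```

{"op": "drive_tool", "data": {"offset": [[0,0,0],[0,0,0],[0,0,0],[0,0,-0.3],[0,0,-0.6],[0,0,-0.9],[0,0,-0.9],[0,0,-0.9],[0,0,-0.5],[0,0,0]], "turn": [[0,0,0],[0,0,0],[0,0,0],[0,0,0],[0,0,0],[0,0,0],[0,0,0],[0,0,0],[0,0,0],[0,0,0]], "hand": [0.8,1,1,1,1,1,1,1,1,1]}}

```text
time_s: 22.9
position: [0.4583, 0.1887, 0.2274]
tool_rot: [[-0.982, 0.187, 0.004], [0.187, 0.982, 0.001], [-0.003, 0.001, -1.0]]
ft_force: [-0.3, -0.1, -0.9]
grip_width: 0.0856
gripper_force: 0.0
```

Run:
```python
from h import *
togo([.48,-.01,.22],-10.7)
```

```text
t 22.9 pos [0.4583 0.1887 0.2274] shift units [-1.4594 -4.779   0.1847] yaw -10.754825316401968 turn z units -0.009137552733662346
```

{"op": "drive_tool", "data": {"offset": [[-0.15,-0.7,0],[-0.15,-0.9,0],[-0.15,-0.9,0],[-0.15,-0.9,0],[-0.15,-0.9,0],[-0.15,-0.8,0],[-0.1,-0.4,0],[0,0,0],[0,0,0],[0,0,0]], "turn": [[0,0,0],[0,0,0],[0,0,0],[0,0,0],[0,0,0],[0,0,0],[0,0,0],[0,0,0],[0,0,0],[0,0,0]], "hand": [1,1,1,1,1,1,1,1,1,1]}}

```text
time_s: 24.15
position: [0.4561, -0.0341, 0.2257]
tool_rot: [[-0.983, 0.185, -0.0], [0.185, 0.983, 0.0], [0.0, 0.0, -1.0]]
ft_force: [-0.0, -0.3, 0.3]
grip_width: 0.0852
gripper_force: 0.0
```

Run:
```python
from h import *
import pickle
c=camera_info('wrist');im=get_image('wrist');cv2.imwrite('pics/w7.png',im);pickle.dump(c,open('w7.pkl','wb'))
togo([.5205,-.035,.003],-10.7)
g=cv2.cvtColor(im,cv2.COLOR_BGR2GRAY)
for th in (25,35,45,55):
    m=(g<th).astype(np.uint8);m[250:]=0
    n,l,st,ce=cv2.connectedComponentsWithStats(m)
    print(th,[(st[i].tolist(),ce[i].round(1).tolist()) for i in range(1,n) if st[i][4]>150])
p=proj('wrist',[[.5205,-.035,.024]],c)[0];print(p)
r=int(p[1]);print(g[r-50,max(0,int(p[0])-45):int(p[0])+45:2]);print(g[r,max(0,int(p[0])-45):int(p[0])+45:2]);print(g[r-75:r+75:2,int(p[0])])
```

```text
t 24.2 pos [ 0.4561 -0.0342  0.2257] shift units [-1.5856  0.2796  5.5679] yaw -10.687634744971879 turn z units 0.0020608758380191716
25 []
35 []
45 [([243, 167, 37, 83, 2051], [263.3, 209.9])]
55 [([431, 91, 20, 50, 648], [440.6, 113.3]), ([243, 167, 38, 83, 2705], [261.5, 206.5])]
[267.2064 219.9282]
[124 127 127 128 129 128 125 123 122 118  76  27  21  20  22  23  22  18
  20  20  21  19  21  21  19  22  19  20  27  59  74  77 105 121 122 122
 122 125 125 124 124 124 126 127 125]
[125 126 125 124 123 122 122 124 125 119  80  46  45  44  42  41  54  72
  76  94 120 123 114  60  41  43  42  41  40  61  75 101 117 115 113 114
 114 112 109 109 111 116 117 117 118]
[126 126 127 125 124 122 121 120 118 104  78  64  27  23  39  44  43  43
  43  43  44  42  42  42  42  43  42  42  42  45  70  89  89  90  91  92
  91  91  91  90  79  57  41  26  26  25  29  37  37  37  39  38  39  38
  38  37  37  36  36  38  64 126 137 137 137 137 136 136 135 134 137 137
 134 130 124]
```

Run:
```python
from h import *
import pickle;c=pickle.load(open('w7.pkl','rb'))
g=cv2.imread('pics/w7.png',0)
rows=np.arange(176,262,2);Lf=[];Rt=[]
for r in rows:
    d=np.where(g[r,225:300]<52)[0]+225;Lf.append(d.min()-.5);Rt.append(d.max()+.5)
pl=np.polyfit(rows,Lf,1);pr=np.polyfit(rows,Rt,1);print(pl,pr,np.std(np.array(Lf)-np.polyval(pl,rows)),np.std(np.array(Rt)-np.polyval(pr,rows)))
pts=lambda r:[(np.polyval(pl,r),r),(np.polyval(pr,r),r)]
Q=ray('wrist',pts(171)+pts(264)+pts(217.5),.024,c);print(Q)
a,b=(Q[0]+Q[1])/2,(Q[2]+Q[3])/2;d=b-a;yaw=np.degrees(np.arctan2(d[1],d[0]))
print('len',np.linalg.norm(d),'w',np.linalg.norm(Q[0]-Q[1]),np.linalg.norm(Q[2]-Q[3]),'yaw',yaw,'ctr',(a+b)/2)
s=ray('wrist',[(261.3,204),(261.3,238)],.024,c);print('slot',s,s.mean(0))
m=(a+b)/2;togo([m[0],m[1],.004],yaw)
```

```text
[  0.0085 241.4704] [ -0.0297 285.9456] 0.32768874029594336 0.42187637183442256
[[ 0.462  -0.0502  0.024 ]
 [ 0.4694 -0.0113  0.024 ]
 [ 0.5682 -0.0707  0.024 ]
 [ 0.5755 -0.0323  0.024 ]
 [ 0.5129 -0.06    0.024 ]
 [ 0.5202 -0.0214  0.024 ]]
len 0.1081827097830605 w 0.039579884730344454 0.039026178600823774 yaw -11.029115272584965 ctr [ 0.5188 -0.0411  0.024 ]
slot [[ 0.5013 -0.038   0.024 ]
 [ 0.5404 -0.0452  0.024 ]] [ 0.5208 -0.0416  0.024 ]
t 24.2 pos [ 0.4561 -0.0342  0.2257] shift units [-1.5716  0.1209  5.5429] yaw -10.687634744971879 turn z units 0.05691342126884772
```

{"op": "drive_tool", "data": {"offset": [[-0.5,0.04,0.5],[-0.6,0.04,0.9],[-0.5,0.04,0.9],[0,0,0.9],[0,0,0.9],[0,0,0.9],[0,0,0.5],[0,0,0],[0,0,0],[0,0,0]], "turn": [[0,0,0],[0,0,0.05],[0,0,0],[0,0,0],[0,0,0],[0,0,0],[0,0,0],[0,0,0],[0,0,0],[0,0,0]], "hand": [1,1,1,1,1,1,1,0.2,0.2,0.2], "newtons": 40}}

```text
time_s: 25.45
position: [0.5206, -0.0424, 0.0069]
tool_rot: [[-0.981, 0.192, 0.002], [0.192, 0.981, -0.001], [-0.002, -0.0, -1.0]]
ft_force: [0.1, 0.8, 4.5]
grip_width: 0.0413
gripper_force: 41.5
```

Run:
```python
from h import *
togo([.4583,.1885,.16],-10.7)
print(observe()['q'])
```

```text
t 25.45 pos [ 0.5206 -0.0424  0.0069] shift units [ 2.6247  5.3669 -3.8343] yaw -11.04540964674366 turn z units -0.05756827445727689
[-17.6601  34.9727  95.4203  -0.002   49.4703 -96.6134]
```

{"op": "drive_tool", "data": {"offset": [[0,0,-0.5],[0.1,0.4,-0.9],[0.3,0.7,-0.9],[0.4,0.9,-0.9],[0.5,0.9,-0.75],[0.5,0.9,0],[0.5,0.9,0],[0.3,0.6,0],[0.02,0.07,0],[0,0,0]], "turn": [[0,0,0],[0,0,0],[0,0,0],[0,0,0],[0,0,0],[0,0,0],[0,0,0],[0,0,0],[0,0,-0.05],[0,0,0]], "hand": [0.2,0.2,0.2,0.2,0.2,0.2,0.2,0.2,0.2,0.2]}}

```text
time_s: 26.7
position: [0.4585, 0.1882, 0.1641]
tool_rot: [[-0.982, 0.187, 0.001], [0.187, 0.982, -0.0], [-0.001, -0.0, -1.0]]
ft_force: [-0.5, -0.0, -0.2]
grip_width: 0.0409
gripper_force: 40.8
```

Run:
```python
from h import *
import pickle
togo([.4585,.1885,.095],-10.7)
c=camera_info('wrist');im=get_image('wrist');cv2.imwrite('pics/w8.png',im);pickle.dump(c,open('w8.pkl','wb'))
cv2.imwrite('pics/w8b.png',cv2.resize(im[140:380,116:396],(700,600),interpolation=2))
```

```text
t 26.7 pos [0.4585 0.1882 0.1641] shift units [0.0018 0.0084 1.7263] yaw -10.75103177922185 turn z units -0.00850529653697644
```

View pics/w8b.png

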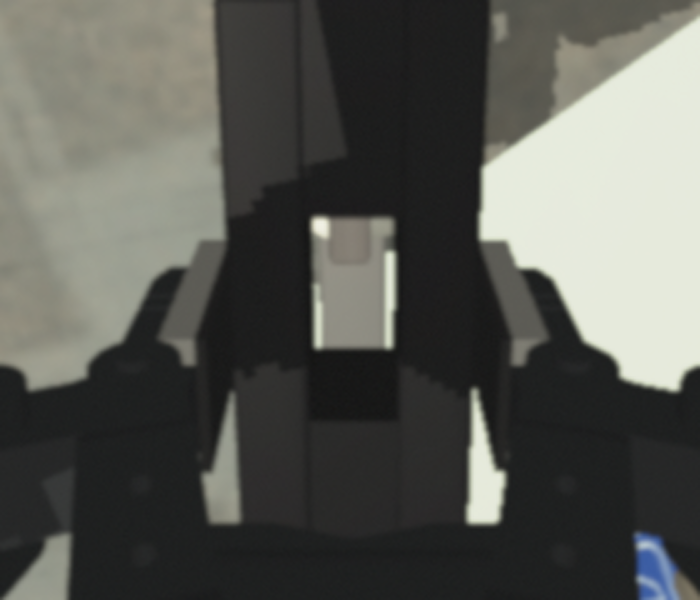

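Through the lock bar's slot I can see the T-head's far end, with corners at about (330,265) and (371,265). The slot's edges are at x = 311 and 398, and its far wall spans y = 348 (bottom) to 420 (top).

Run:
```python
from h import *
import pickle;c=pickle.load(open('w8.pkl','rb'))
k=lambda p:(np.array(p,float)+.5)/2.5-.5+np.array([116,140])
y=np.radians(-10.75);u=np.array([np.cos(y),np.sin(y)]);v=np.array([-u[1],u[0]])
s=observe()
loc=lambda Q:(Q[:,:2]-s['position'][:2])@np.c_[u,v]*1e3
print('T end (rel TCP; want x 16, y +-5)',loc(ray('wrist',k([(330,265),(371,265)]),.125,c)))
print('slot top far corners',loc(ray('wrist',k([(309,420),(399,420)]),.181,c)))
print('slot bottom far corners',loc(ray('wrist',k([(313,348),(396,348)]),.157,c)))
print('lock sides',loc(ray('wrist',k([(238,420),(470,420)]),.181,c)))
```

```text
T end (rel TCP; want x 16, y +-5) [[15.2693 -5.3924]
 [15.2708  4.2107]]
slot top far corners [[17.1721 -7.5674]
 [17.1769  7.8357]]
slot bottom far corners [[17.8168 -7.9701]
 [17.8207  8.5198]]
lock sides [[ 17.1684 -19.7171]
 [ 17.1806  19.9888]]
```

{"op": "drive_tool", "data": {"offset": [[-0.02,-0.02,0],[0,0,0.2],[0,0,0.2],[0,0,0.2],[0,0,0.2],[0,0,0.2],[0,0,0.2],[0,0,0.2],[0,0,0.2],[0,0,0]], "turn": [[0,0,0],[0,0,0],[0,0,0],[0,0,0],[0,0,0],[0,0,0],[0,0,0],[0,0,0],[0,0,0],[0,0,0]], "hand": [0.2,0.2,0.2,0.2,0.2,0.2,0.2,0.2,0.2,0.2]}}

```text
time_s: 28.0
position: [0.4586, 0.1876, 0.0991]
tool_rot: [[-0.982, 0.187, -0.001], [0.187, 0.982, -0.0], [0.001, -0.0, -1.0]]
ft_force: [-0.0, 1.1, -0.7]
grip_width: 0.0409
gripper_force: 40.8
```

{"op": "drive_tool", "data": {"offset": [[0,0,0.04],[0,0,0.04],[0,0,0.04],[0,0,0],[0,0,0],[0,0,0],[0,0,0],[0,0,0],[0,0,0],[0,0,0]], "turn": [[0,0,0],[0,0,0],[0,0,0],[0,0,0],[0,0,0],[0,0,0],[0,0,0],[0,0,0],[0,0,0],[0,0,0]], "hand": [0.2,0.2,0.2,0.2,0.2,0.2,0.2,0.2,0.2,0.2]}}

```text
time_s: 29.25
position: [0.4589, 0.1876, 0.095]
tool_rot: [[-0.982, 0.187, 0.0], [0.187, 0.982, 0.0], [-0.0, 0.0, -1.0]]
ft_force: [-0.7, 0.4, -0.4]
grip_width: 0.0413
gripper_force: 40.9
```

{"op": "drive_tool", "data": {"offset": [[0.035,0,0.01],[0,0,0],[0,0,0],[0,0,0],[0,0,0],[0,0,0],[0,0,0],[0,0,0],[0,0,0],[0,0,0]], "turn": [[0,0,0],[0,0,0.5],[0,0,0.8],[0,0,0.8],[0,0,0.8],[0,0,0.8],[0,0,0.8],[0,0,0.8],[0,0,0.8],[0,0,0.8]], "hand": [0.2,0.2,0.2,0.2,0.2,0.2,0.2,0.2,0.2,0.2]}}

```text
time_s: 30.5
position: [0.4577, 0.1879, 0.0949]
tool_rot: [[-0.611, 0.791, 0.001], [0.791, 0.611, 0.0], [-0.001, 0.001, -1.0]]
ft_force: [-0.1, 0.3, 4.4]
grip_width: 0.0409
gripper_force: 41.4
```

{"op": "drive_tool", "data": {"offset": [[0,0,0],[0,0,0],[0,0,0],[0,0,0],[0,0,0],[0,0,0],[0,0,0],[0,0,0],[0,0,0],[0,0,0]], "turn": [[0,0,0.9],[0,0,0.9],[0,0,0.9],[0,0,0.9],[0,0,0.9],[0,0,0.9],[0,0,0.9],[0,0,0.9],[0,0,0.9],[0,0,0]], "hand": [0.2,0.2,0.2,0.2,0.2,0.2,0.2,0.2,0.2,0.2]}}

```text
time_s: 31.75
position: [0.4577, 0.188, 0.0949]
tool_rot: [[0.186, 0.983, 0.001], [0.983, -0.186, 0.0], [0.0, 0.001, -1.0]]
ft_force: [0.1, -0.1, 5.9]
grip_width: 0.0414
gripper_force: 41.5
```

{"op": "drive_tool", "data": {"offset": [[0,0,0],[0,0,0],[0,0,0],[0,0,-0.3],[0,0,-0.6],[0,0,-0.9],[0,0,-0.9],[0,0,-0.9],[0,0,-0.5],[0,0,0]], "turn": [[0,0,0],[0,0,0],[0,0,0],[0,0,0],[0,0,0],[0,0,0],[0,0,0],[0,0,0],[0,0,0],[0,0,0]], "hand": [0.7,0.9,0.9,0.9,0.9,0.9,0.9,0.9,0.9,0.9]}}

```text
time_s: 33.0
position: [0.4578, 0.188, 0.2602]
tool_rot: [[0.187, 0.982, 0.004], [0.982, -0.187, 0.001], [0.001, 0.003, -1.0]]
ft_force: [0.1, 0.2, -0.4]
grip_width: 0.0767
gripper_force: 0.0
```

Run:
```python
from h import *
im=get_image('scene');cv2.imwrite('pics/s9.png',im)
g=cv2.cvtColor(im,cv2.COLOR_BGR2GRAY)
n,l,st,ce=cv2.connectedComponentsWithStats((g<50).astype(np.uint8)[150:240,150:240].copy())
S=np.array([.458,.1875]);y=np.radians(-10.7);v=np.array([-np.sin(y),np.cos(y)])
print([(st[i].tolist(),(ce[i]+150).round(1).tolist()) for i in range(1,n) if st[i][4]>20])
print('exp lock ends/ctr',proj('scene',[[*(S+a*v),.112] for a in (-.055,0,.055)]))
print('holder of ctr at top z',observe()['grip_width'],observe()['position'])
```

```text
[([1, 0, 8, 17, 43], [154.6, 157.2]), ([30, 34, 29, 19, 225], [194.2, 193.6])]
exp lock ends/ctr [[206.7762 196.2476]
 [194.1979 190.1562]
 [181.981  184.2397]]
holder of ctr at top z 0.07697210668835208 [0.4574 0.1879 0.2588]
```

The lock bar's dark blob, at columns 180–209 with its centre at (194,194), matches where it should be, lying across the T-head. Handing in.

```bash
python3 -c "
from rig import env
print(env.close_job())"
```

```text
the job is handed in; nothing more can be done
None
```

I assembled the work stand and handed it in at about 33 s. The swing arm is in the saddle, the sleeve stands on the eye, and the lock bar is turned 90° under the T-head; the hand-in returned no verdict.

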